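# Clear the canister off the lock box, then unlock it and hold the key turned

## Task

Lift the green canister by its handle off the blue lock box and stand it upright on the round cork mat, clear of the box, and let go of it. Then take the red-headed key from its wooden rest, push it all the way down into the keyhole in the lid (work it past the sticky pins) and turn it a quarter turn clockwise as seen from above. The lock springs back, so finish while still gripping the key and holding it fully in and turned; leave the other jars and things where they stand.

Things in the scene. Friction and masses are not known exactly. Their poses are not given: they have to be found in the camera images.
- canister: Loose green canister, white lid, 83 mm across, 141 mm tall with handle, 0.3 to 0.6 kg; origin at the centre of its underside, z up. Starts on the lid of the lock box, over the keyhole. The rigid handle is a wooden bar 12 mm thick, 56 mm long along the canister's y, between steel posts 68 mm apart, 33 mm clear above the lid.
- canister_handle (a point): Middle of the canister's handle bar (on the bar's axis, 135 mm above the canister's underside); its y axis runs along the bar.
- mat: Fixed round cork mat on the counter to one side of the lock box, 124 mm across and 5 mm thick; origin at the centre of its underside. The canister is to stand on it.
- key_rest: Fixed wooden block, 60 x 70 mm and 42 mm tall, with a slot in its top in which the key stands; origin at the centre of its underside.
- key: Loose key, 72 mm long, upright in its rest; origin at the tip, z up, x across its width, y through its thickness. From the tip up: steel bit 18 (x) by 6 mm (y) to 14 mm; round 4.6 mm neck to 32 mm; brass flange 18 mm across to 36 mm, its underside the shoulder that stops the key; flat red head 32 mm wide (x), 10 mm thick (y), to 72 mm. Same when turned half way round.
- key_shoulder (a point): Centre of the underside of the key's flange, 32 mm above its tip; axes as the key's.
- key_head (a point): Middle of the key's red head, 56 mm above its tip (24 mm above the shoulder): the place to grip, across the 10 mm thickness; axes as the key's.
- lockbox: Fixed blue steel box, 124 mm deep (x), 194 mm wide (y), its lid flat and 78 mm above the counter; origin at the centre of its underside. The keyhole is in the lid, 12 mm from the centre towards its front. A steel bolt on the front draws back as the lock turns.
- keyhole (a point): Centre of the keyhole's mouth at the lid's top; z up. Slot 20 mm along this x, 8 mm along y, 2 mm chamfer, through the 10 mm lid; the key's x must lie along its x, either way round. Two sticky spring pins resist: about 5 N near 16 mm of depth, up to about 16 N near 25 mm. The shoulder meets the lid 32 mm in; the key turns only with its bit below the lid (over 24 mm in).
- lock_turn (a joint): Angle of the lock, 0 at rest, growing as the key turns clockwise seen from above, stop at 1.65 rad. The key has about 0.1 rad of play in it, so turn the key some 1.6 rad. A spring turns it back to 0 when let go (about 0.02 N m at 0, 0.1 N m at the end).
- jam_jar: Loose bystander: glass jar of red jam with a yellow lid, 66 mm across, 100 mm tall, behind the work; origin at the centre of its underside.
- cinnamon_jar: Loose bystander: small spice jar with a dark cap, 44 mm across, 96 mm tall; origin at the centre of its underside.
- tomato_tin: Loose bystander: green food tin, 75 mm across, 110 mm tall; origin at the centre of its underside.
- ramekin: Loose bystander: white ramekin, 73 mm across, 46 mm tall; origin at the centre of its underside.
- coffee_pod: Loose bystander: white coffee pod with a brown-red top, 51 mm across, 43 mm tall; origin at the centre of its underside.
- pepper_mill: Loose bystander: wooden pepper mill, 58 mm across, 170 mm tall, at the far right; origin at the centre of its underside.
Mind the look-alikes: they are no part of the job. Leave any orange look-alike of the canister alone.

How it is judged:
By the outcome, as a careful person would: the job done as asked, in the order asked, and still so for the second after the job is handed in, while the arm keeps its last pose, push and grip.
It also fails if it takes over 72 s, if anything falls off the work surface, if the arm or the gripper's body presses on something with over 40 N, if the wrist force passes 120 N, or if a joint passes its speed limit or range.

## Robot

A 7-joint arm with a two-finger parallel gripper is mounted at the origin on a cart in front of the work surface, level with it; the furniture and walls round the work are solid. World frame = base frame: x ahead of the robot, y to its left, z up, the work surface at z = 0. Lengths are in m, angles in rad, forces in N, time in s.
With the tool pointing down it reaches from about 0.4 to 0.85 m from the base axis. Payload 4.4 kg.
Tool frame: the origin (TCP) lies on the centre line of the jaws, within the pads' length; the fingertips stand 8 mm ahead of it and the grasp point (between the pads) lies 11 mm behind it (bot.tips_ahead is the distance from the TCP to the fingertips, in m); z points along the fingers, y is the line along which they close (so a half turn about z gives the same grasp; the last joint's range is limited). The gripper opens to 94 mm and grips with 3 to 60 N. Pads are 16 mm wide; open, the fingers measure 119 mm over their backs; the gripper's body (75 mm by 177 mm) begins 78 mm behind the grasp point.
Start: joints at [1.041, 0.628, 0.038, 1.517, -0.027, 0.996, -0.02], TCP at [0.291, -0.581, 0.213] pointing down, gripper open.
Joint ranges: [-3.06, 3.06], [-0.37, 2.12], [-1.25, 1.32], [0.18, 2.47], [-1.1, 4.24], [0.23, 1.98], [-2.94, 2.94]. Speed limits (rad/s): [2.57, 2.57, 3.14, 3.14, 3.14, 3.14, 3.14].

## Interface

Orientations are given as a unit quaternion [x, y, z, w].
In Python, from station import monitor, optics, workorder, bot gives the robot as it stands.
- The arm moves only by the shell command python3 -m crank 'ROWS'. ROWS is JSON, a list of rows, each a list of 5 numbers: the opening in per cent of the stroke, from 0 (shut) to 100 (fully open), then the shift along the world's x, y, z in m, then the turn about the world's z in rad. A call has 1 to 8 rows; each row is the pose to reach, as a shift and turn from the pose commanded when the call began; what a row does not reach only later rows make up. A row lasts 1/10 s, in which the tool goes at most 50 mm and 8.59 degrees, less where a joint would pass 70% of its speed; a pose out of reach is approached as far as the arm can. A call with a gripper value outside its range is refused whole. The fingers move at their own pace and stop on an object; the grip force is fixed at half the most. Time passes only in rows, so rows that repeat a pose let the fingers close. It gives the time, the measured TCP pose, the force, the opening and the grip force at its end, in the units of the state.
- monitor.get_state(): the state, without advancing time (a new reading comes with each control period).
- optics.grab_frame(name): name is "side" or "top"; returns the picture (420x560x3 uint8, red, green, blue); there is no depth.
- optics.camera_params(name): a dict with "fx", "fy", "cx", "cy" (pixels), "view" (4x4, takes a point from world to camera coordinates). Camera axes: x right, y up, looking along -z (the intrinsics and any distortion apply to the point x, -y, -z); pixel columns grow to the right and rows downward; lengths in m; the calibration is good to about 2 mm. A picture is of the moment at which its call begins. camera_params takes no time and is no camera call.
- workorder.hand_in(): hands the job in; it is judged then, once.
The state is a dict: "t": time; "qpos": joint angles; "joint_vel": joint speeds; "joint_efforts": joint torques, N m; "tcp_pos": TCP position; "tcp_rot": TCP orientation; "contact_force": force on the tool from outside, world axes, zero at the start; "ft_torque": the same for the moment, N m; "opening": opening from 0.0 (shut) to 1.0 (fully open); "grip_force": force on a finger pad.
Only numpy, scipy, OpenCV 4.12 (cv2) and the standard library are available. Lean on these libraries where they do the work, as an engineer would, in place of code of your own. Each camera call takes 0.05 s, during which the arm holds its last target. There are 200 camera calls.

## Working session

There is one attempt and no reset: what is moved stays moved. The work goes in short steps, Python scripts to look and compute and a shell command to move; the robot and the scene stay as the last step left them, time stands still between calls to the robot, and variables do not carry over. Pictures are saved under pics/ and viewed, at most 11 in all, crops included, and the job is handed in when it is done.

```bash
mkdir -p pics; python3 - <<'E'
from station import monitor, optics, bot
import cv2
for n in ("top","side"):
    f=optics.grab_frame(n); cv2.imwrite(f"pics/{n}0.png",f[:,:,::-1]); p=optics.camera_params(n); print(n,p)
s=monitor.get_state(); print(s); print([a for a in dir(bot) if a[0]!='_'],bot.tips_ahead)
E
```

```text
top {'fx': 417.42608569693203, 'fy': 417.42608569693203, 'cx': 275.3175370761751, 'cy': 201.3506089656914, 'view': array([[-0.18596015, -0.98255158, -0.00334894,  0.00372323],
       [ 0.9593447 , -0.18230234,  0.21546135, -0.61943281],
       [-0.21231241,  0.03685444,  0.97650663, -1.43307155],
       [ 0.        ,  0.        ,  0.        ,  1.        ]])}
side {'fx': 535.4443982958569, 'fy': 535.4443982958569, 'cx': 284.13173312429655, 'cy': 208.27443859630355, 'view': array([[-0.98412309, -0.17679924, -0.01561319,  0.57402288],
       [ 0.06561381, -0.4441381 ,  0.89355256, -0.22623751],
       [-0.16491382,  0.87834127,  0.44868703, -1.38415535],
       [ 0.        ,  0.        ,  0.        ,  1.        ]])}
{'t': 0.1, 'qpos': array([ 1.04119866,  0.62925184,  0.03845798,  1.51821153, -0.02702374,
        0.99628979, -0.02003076]), 'joint_vel': array([-0.00104957,  0.00017762,  0.00182504, -0.00334924,  0.00048854,
       -0.00155738,  0.00023422]), 'joint_efforts': array([ 2.54335580e-03, -5.50795162e+01,  1.14729546e+00, -1.87117767e+01,
       -5.21663879e-02,  1.92713522e-02,  4.68145254e-05]), 'tcp_pos': array([ 0.29055605, -0.58082418,  0.21266552]), 'tcp_rot': array([ 9.73237521e-01,  2.29800027e-01, -1.90135897e-04, -7.98912743e-04]), 'contact_force': array([ 0.41482736, -0.086056  ,  0.39999827]), 'ft_torque': array([ 0.01070853, -0.00675144,  0.00723925]), 'grip_force': 0.0, 'opening': 0.9966311843590959}
['PlanningError', 'tips_ahead'] 0.008
```

View pics/top0.png

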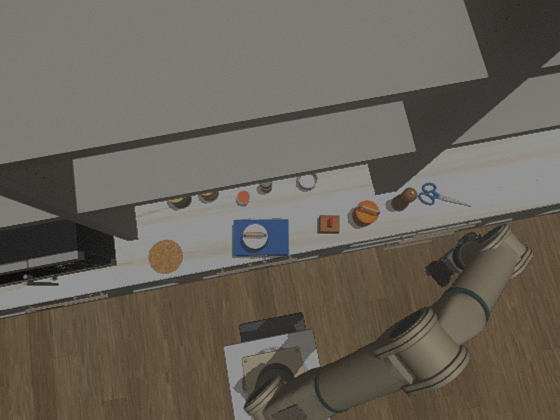

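View pics/side0.png

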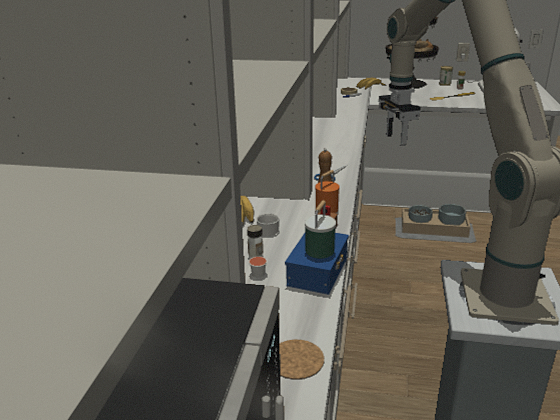

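```bash
cat > h.py <<'E'
import numpy as np, cv2
from station import optics, monitor
def cam(n):
    p=optics.camera_params(n); V=np.array(p['view']); return p,V[:3,:3],V[:3,3]
def ray(n,u,v):
    p,R,t=cam(n); d=np.array([(u-p['cx'])/p['fx'],-(v-p['cy'])/p['fy'],-1.]); return -R.T@t, R.T@d
def plane(n,u,v,z):
    c,d=ray(n,u,v); return c+d*(z-c[2])/d[2]
def proj(n,P):
    p,R,t=cam(n); q=R@np.asarray(P,float)+t; return p['cx']+p['fx']*q[0]/-q[2], p['cy']-p['fy']*q[1]/-q[2]
def biggest(mask):
    c,_=cv2.findContours(mask.astype(np.uint8),cv2.RETR_EXTERNAL,cv2.CHAIN_APPROX_NONE); return max(c,key=cv2.contourArea)
def hsv(f): return cv2.cvtColor(f,cv2.COLOR_RGB2HSV)
def rect(n,c,z):
    P=np.array([plane(n,u,v,z)[:2] for u,v in c.reshape(-1,2)]); (x,y),wh,a=cv2.minAreaRect((P*1000).astype(np.float32)); return np.round([x,y,*wh,a],1)
E
python3 - <<'E'
from h import *
f=cv2.imread('pics/top0.png'); r=f[:,:,::-1].copy(); H=hsv(r); h,s,v=cv2.split(H)
def win(m,x0,x1,y0,y1):
    o=np.zeros_like(m); o[y0:y1,x0:x1]=m[y0:y1,x0:x1]; return o
blue=win((h>100)&(h<125)&(s>120),220,300,205,270)
print('box',rect('top',biggest(blue),.078))
mat=win((h>5)&(h<22)&(s>80),140,190,235,280); print('mat',rect('top',biggest(mat),.005))
white=win(((s<60)&(v>110))|((h<25)&(s>60)),238,275,220,252); print('lidW',rect('top',biggest(white),.19))
bar=win((h>5)&(h<28)&(s>70),238,275,220,252); print('bar',rect('top',biggest(bar),.213),bar.sum())
red=win(((h<8)|(h>172))&(s>140),318,342,213,235); print('red',rect('top',biggest(red),.08),red.sum())
a=cv2.resize(f[160:280,140:280],None,fx=5.7,fy=5,interpolation=cv2.INTER_CUBIC)
cv2.imwrite('pics/c1.png',cv2.resize(f[165:285,225:385],None,fx=5,fy=5,interpolation=cv2.INTER_CUBIC))
g=cv2.imread('pics/side0.png'); cv2.imwrite('pics/c2.png',cv2.resize(g[145:295,230:380],None,fx=4,fy=4,interpolation=cv2.INTER_CUBIC))
for n in('top','side'): print(n,ray(n,280,210)[0])
E
```

```text
box [491.6 -36.2 187.3 119.8  79.3]
mat [497.9 319.1 116.8 117.2  82.1]
lidW [482.4 -21.1  77.9  78.1  79.3]
bar [485.7 -19.8  51.    6.4  79.3] 51
red [ 500.2 -291.     7.1   28.8   77.7] 27
top [ 0.29068308 -0.05645073  1.53288016]
side [0.35148713 1.21676687 0.83216999]
```

View pics/c1.png

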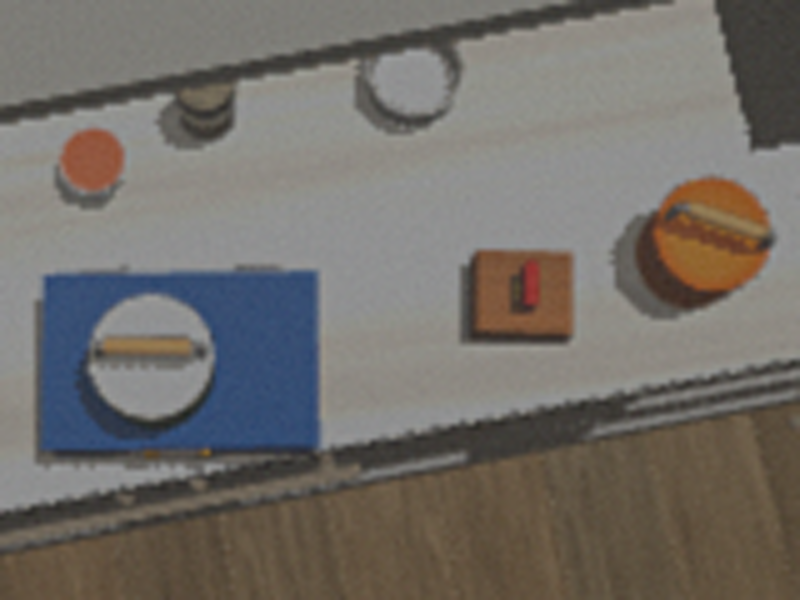

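View pics/c2.png

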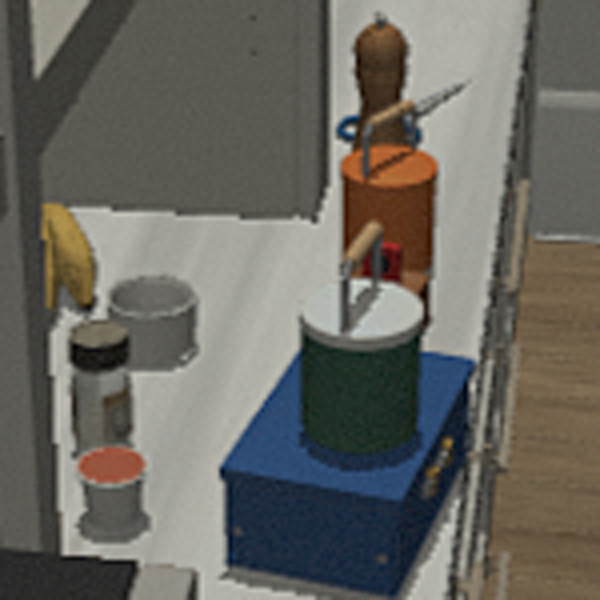

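```bash
python3 - <<'E'
from h import *
f=cv2.imread('pics/top0.png')[:,:,::-1].astype(float)
def axis(w,x0,y0,z):
    v,u=np.nonzero(w>0); ww=w[v,u]; P=np.array([plane('top',a+x0,b+y0,z)[:2] for a,b in zip(u,v)])
    m=(P*ww[:,None]).sum(0)/ww.sum(); d=P-m; C=(d.T*ww)@d/ww.sum(); e,V=np.linalg.eigh(C)
    return m.round(4), np.degrees(np.arctan2(V[1,1],V[0,1])).round(1), (np.sqrt(12*e)*1000).round(1)
a=f[210:238,315:345]; w=a[:,:,0]-1.9*a[:,:,1]; w[w<15]=0
w[:,:8]=0;w[:, 22:]=0; print('key',axis(np.clip(w,0,60),315,210,.078)); print((w>0).astype(int)[5:20,8:22])
a=f[220:252,238:275]; w=a[:,:,0]-a[:,:,2]-18; w=np.clip(w,0,40); w[:3]=0
print('bar',axis(w,238,220,.217))
H=hsv(f.astype(np.uint8)); h,s,v=cv2.split(H); m=np.zeros_like(s); m[210:240,312:345]=((h<18)&(s>90))[210:240,312:345]
print('rest',rect('top',biggest(m),.042))
for z in (.174,): 
  m=np.zeros_like(s); m[218:254,236:277]=(h[218:254,236:277]<90)|(s[218:254,236:277]<70); 
  (c,r)=cv2.minEnclosingCircle(biggest(m)); print('lid px',c,r,plane('top',*c,z).round(4))
for P in [(.5,-.291,.046),(.5,-.291,.082),(.484,-.288,.082),(.516,-.294,.082),(.4857,-.0198,.213)]: print(P,np.round(proj('side',P),1))
g=cv2.imread('pics/side0.png')[:,:,::-1].astype(float)[195:225,310:340]; w=g[:,:,0]-2.2*g[:,:,1]
ys,xs=np.nonzero(w>15); print('sidered',xs.min()+310,xs.max()+310,ys.min()+195,ys.max()+195)
E
```

```text
key (array([ 0.4999, -0.2907]), np.float64(166.0), array([ 8.8, 28.1]))
[[0 0 0 0 0 0 0 0 0 0 0 0 0 0]
 [0 0 0 0 0 0 0 0 0 0 0 0 0 0]
 [0 0 0 0 0 0 0 0 1 0 0 0 0 0]
 [0 0 0 0 0 0 0 1 1 1 0 0 0 0]
 [0 0 0 0 0 0 0 1 1 1 0 0 0 0]
 [0 0 0 0 0 0 0 1 1 1 0 0 0 0]
 [0 0 0 0 0 0 0 1 1 1 0 0 0 0]
 [0 0 0 0 0 0 0 1 1 1 0 0 0 0]
 [0 0 0 0 0 0 0 1 1 1 0 0 0 0]
 [0 0 0 0 0 0 0 1 1 1 0 0 0 0]
 [0 0 0 0 0 0 0 1 1 0 0 0 0 0]
 [0 0 0 0 0 0 0 0 0 0 0 0 0 0]
 [0 0 0 0 0 0 0 0 0 0 0 0 0 0]
 [0 0 0 0 0 0 0 0 0 0 0 0 0 0]
 [0 0 0 0 0 0 0 0 0 0 0 0 0 0]]
bar (array([ 0.4858, -0.0198]), np.float64(78.4), array([ 9.5, 53.9]))
rest [ 499.8 -288.6   65.3   59.6   78. ]
lid px (255.0, 236.75) 13.400193214416504 [ 0.482  -0.0203  0.174 ]
(0.5, -0.291, 0.046) [325.9 215.5]
(0.5, -0.291, 0.082) [326.1 205.4]
(0.484, -0.288, 0.082) [331.1 206.1]
(0.516, -0.294, 0.082) [321.2 204.6]
(0.4857, -0.0198, 0.213) [321.3 206.4]
sidered 321 329 205 214
```

```bash
python3 -m crank '[[100,0.012,0.03,0.03,0.12],[100,0.028,0.07,0.06,0.24],[100,0.04,0.115,0.08,0.36],[100,0.056,0.16,0.087,0.48],[100,0.072,0.205,0.087,0.6],[100,0.088,0.25,0.087,0.72],[100,0.104,0.295,0.087,0.82],[100,0.12,0.34,0.087,0.905]]'; python3 -m crank '[[100,0.016,0.045,0,0],[100,0.032,0.09,0,0],[100,0.048,0.135,0,0],[100,0.064,0.18,0,0],[100,0.07,0.21,0,0],[100,0.0745,0.221,0,0],[100,0.0745,0.221,0,0]]'
```

```text
t: 0.9
tcp_pos: [0.4109, -0.2394, 0.3004]
tcp_rot: [0.774, 0.634, -0.0, -0.0]
contact_force: [0.6, -0.2, -0.5]
opening: 1.0
grip_force: 0.0
t: 1.6
tcp_pos: [0.4855, -0.0193, 0.3003]
tcp_rot: [0.774, 0.633, -0.0, -0.0]
contact_force: [-0.5, -0.6, -0.2]
opening: 1.0
grip_force: 0.0
```

```bash
python3 -m crank '[[100,0,0,-0.04,0],[100,0,0,-0.07,0],[100,0,0,-0.09,0],[100,0,0,-0.098,0],[100,0,0,-0.098,0]]'; python3 -m crank '[[0,0,0,0,0],[0,0,0,0,0],[0,0,0,0,0],[0,0,0,0,0],[0,0,0,0,0],[0,0,0,0,0],[0,0,0,0,0],[0,0,0,0,0]]'
```

```text
t: 2.1
tcp_pos: [0.4845, -0.0222, 0.2017]
tcp_rot: [0.776, 0.631, -0.001, -0.0]
contact_force: [0.7, -0.7, -0.5]
opening: 0.999
grip_force: 0.0
t: 2.9
tcp_pos: [0.4853, -0.0203, 0.2025]
tcp_rot: [0.775, 0.632, -0.0, -0.0]
contact_force: [-0.1, 0.1, -0.7]
opening: 0.354
grip_force: 0.0
```

```bash
python3 -m crank '[[0,0,0,0,0],[0,0,0,0,0],[0,0,0,0,0],[0,0,0,0,0],[0,0,0,0,0],[0,0,0,0,0],[0,0,0,0,0]]';  python3 -m crank '[[0,0,0,0.01,0],[0,0,0,0.02,0],[0,0,0,0.04,0],[0,0,0,0.06,0],[0,0,0,0.06,0]]'
```

```text
t: 3.6
tcp_pos: [0.4856, -0.0203, 0.2026]
tcp_rot: [0.775, 0.632, 0.0, 0.0]
contact_force: [0.8, -0.2, 0.7]
opening: 0.118
grip_force: 30.0
t: 4.1
tcp_pos: [0.4869, -0.0201, 0.2651]
tcp_rot: [0.775, 0.632, 0.002, 0.002]
contact_force: [0.4, 0.2, -3.7]
opening: 0.114
grip_force: 30.0
```

```bash
python3 -m crank '[[0,0,0.015,0,0],[0,0.001,0.04,0,0],[0,0.003,0.075,0,0],[0,0.004,0.11,0,0],[0,0.005,0.145,0,0],[0,0.006,0.18,0,0],[0,0.007,0.215,0,0],[0,0.009,0.25,0,0]]'; python3 -m crank '[[0,0,0.03,0,0],[0,0.002,0.055,0,0],[0,0.003,0.075,0,0],[0,0.003,0.085,0,0],[0,0.003,0.089,0,0],[0,0.003,0.089,0,0],[0,0.003,0.089,0,0]]'
python3 -m crank '[[0,0,0,-0.03,0],[0,0,0,-0.06,0],[0,0,0,-0.09,0],[0,0,0,-0.115,0],[0,0,0,-0.123,0],[0,0,0,-0.123,0],[0,0,0,-0.123,0]]'
python3 - <<'E'
from h import *
for n in('top','side'):
    f=optics.grab_frame(n); cv2.imwrite(f'pics/{n}1.png',f[:,:,::-1])
g=cv2.imread('pics/side1.png')[200:420,180:400]; t=cv2.imread('pics/top1.png')[180:290,130:340]
cv2.imwrite('pics/c3.png',np.hstack([cv2.resize(g,(400,400)),cv2.resize(t,(400,400*110//210)).copy() if 0 else cv2.copyMakeBorder(cv2.resize(t,(400,210)),0,190,0,0,0)]))
E
```

```text
t: 4.9
tcp_pos: [0.4934, 0.2306, 0.2616]
tcp_rot: [0.775, 0.632, -0.001, -0.0]
contact_force: [0.6, -0.3, -3.0]
opening: 0.118
grip_force: 30.0
t: 5.6
tcp_pos: [0.4975, 0.317, 0.2622]
tcp_rot: [0.775, 0.632, -0.001, 0.0]
contact_force: [0.1, -0.3, -2.5]
opening: 0.114
grip_force: 30.0
t: 6.3
tcp_pos: [0.4982, 0.3189, 0.1407]
tcp_rot: [0.775, 0.632, 0.001, 0.0]
contact_force: [-0.6, 0.5, -2.9]
opening: 0.119
grip_force: 30.0
```

View pics/c3.png

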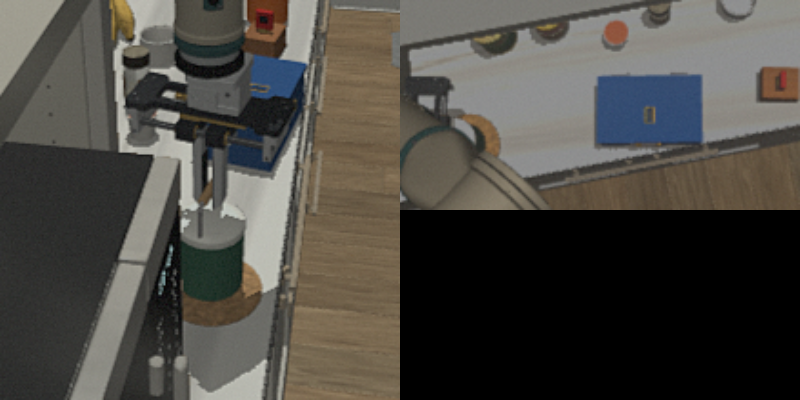

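The canister hangs upright just above the mat, and the keyhole is now visible in the lid at top pixel ≈ (261, 240). I'll lower it to contact.

```bash
python3 -m crank '[[0,0,0,-0.004,0],[0,0,0,-0.008,0],[0,0,0,-0.01,0],[0,0,0,-0.011,0],[0,0,0,-0.011,0]]'
python3 - <<'E'
from h import *
f=cv2.imread('pics/top1.png')[:,:,::-1].astype(float)
y0,x0=228,250; a=f[y0:252,x0:274]; w=a[:,:,0]-0.72*a[:,:,2]; 
print(np.round(w).astype(int)[2:22,2:22])
h,s,v=cv2.split(hsv(f.astype(np.uint8))); m=np.zeros_like(s); m[205:270,220:300]=((h>100)&(h<125)&(s>120))[205:270,220:300]
c=biggest(m); print('box',rect('top',c,.078)); 
E
```

```text
t: 6.9
tcp_pos: [0.4983, 0.3187, 0.1293]
tcp_rot: [0.775, 0.632, 0.001, 0.0]
contact_force: [0.2, -0.5, 4.0]
opening: 0.117
grip_force: 30.0
[[-30 -34 -27 -30 -29 -30 -30 -28 -27 -31 -28 -30 -27 -30 -32 -29 -28 -28
  -29 -27]
 [-27 -26 -28 -30 -27 -28 -31 -31 -31 -29 -28 -30 -31 -29 -28 -31 -33 -29
  -28 -28]
 [-31 -29 -27 -28 -27 -31 -30 -30 -29 -27 -30 -30 -28 -29 -31 -31 -28 -29
  -29 -29]
 [-30 -28 -30 -27 -29 -31 -30 -30 -31 -30 -32 -30 -29 -30 -30 -26 -27 -27
  -28 -28]
 [-28 -31 -30 -28 -30 -29 -34 -29 -29 -31 -32 -32 -31 -33 -26 -30 -34 -28
  -30 -28]
 [-32 -27 -32 -29 -31 -30 -21  -3  -5 -14 -13 -12 -31 -32 -29 -29 -27 -28
  -32 -25]
 [-28 -29 -30 -31 -31 -22  30  62  58  41  51  59 -21 -35 -33 -30 -28 -29
  -32 -30]
 [-29 -27 -28 -33 -30 -14  35  38  -2  -3  36  84 -20 -34 -30 -31 -29 -29
  -31 -32]
 [-27 -30 -30 -31 -32 -15  35  33   7  11  38  86 -21 -35 -29 -27 -28 -27
  -31 -32]
 [-28 -31 -30 -32 -33 -17  42  36  10  16  39  84 -24 -37 -29 -30 -33 -29
  -32 -33]
 [-31 -32 -34 -30 -33 -13  38  33   7  11  38  85 -21 -36 -28 -32 -30 -30
  -31 -30]
 [-32 -33 -25 -32 -33 -18  35  35  10  12  40  86 -23 -38 -32 -30 -32 -30
  -26 -32]
 [-29 -30 -30 -33 -32 -17  40  34   3   7  35  85 -22 -35 -33 -34 -31 -29
  -31 -33]
 [-32 -26 -31 -31 -32 -21  38  35   2  -4  23  73 -19 -34 -33 -31 -29 -29
  -30 -30]
 [-31 -33 -27 -30 -33 -26   5  30  29  24  27  21 -30 -33 -31 -30 -30 -32
  -31 -31]
 [-30 -30 -32 -31 -31 -35 -31 -28 -30 -31 -28 -30 -31 -30 -33 -29 -34 -28
  -29 -30]
 [-33 -34 -29 -30 -30 -33 -30 -33 -35 -34 -34 -34 -32 -33 -34 -29 -30 -30
  -31 -32]
 [-29 -29 -31 -33 -29 -30 -29 -31 -32 -30 -33 -31 -30 -30 -36 -31 -28 -30
  -28 -32]
 [-32 -32 -29 -30 -32 -32 -29 -31 -29 -34 -32 -28 -33 -31 -31 -33 -31 -29
  -31 -30]
 [-33 -30 -31 -32 -29 -31 -31 -31 -32 -32 -31 -30 -30 -29 -30 -32 -31 -31
  -33 -34]]
box [491.6 -36.2 187.3 119.8  79.2]
```

```bash
python3 -c "
from h import *
print(plane('top',260.45,239.8,.078), plane('top',260.45,235.25,.078),plane('top',260.45,244.15,.078))"
python3 -m crank '[[30,0,0,0,0],[60,0,0,0,0],[60,0,0,0,0],[60,0,0,0,0],[60,0,0,0,0],[60,0,0,0,0],[60,0,0,0,0]]'
python3 -m crank '[[60,0,0,0.02,0],[60,0,0,0.05,0],[60,0,0,0.09,0],[60,0,0,0.13,0],[60,0,0,0.13,0]]'
```

```text
[ 0.48136484 -0.03464249  0.078     ] [ 0.49712268 -0.03749977  0.078     ] [ 0.46636896 -0.03192338  0.078     ]
t: 7.6
tcp_pos: [0.4973, 0.3187, 0.1284]
tcp_rot: [0.775, 0.632, -0.0, -0.0]
contact_force: [-0.6, 0.1, 0.5]
opening: 0.593
grip_force: 0.0
t: 8.1
tcp_pos: [0.4999, 0.3212, 0.2641]
tcp_rot: [0.775, 0.632, 0.005, 0.0]
contact_force: [0.2, 0.5, -0.3]
opening: 0.599
grip_force: 0.0
```

```bash
python3 -m crank '[[60,0,-0.04,0,0.1],[60,0,-0.085,0,0.22],[60,0,-0.13,0,0.35],[60,0,-0.175,0,0.47],[60,0.001,-0.22,0,0.59],[60,0.001,-0.265,0,0.72],[60,0.001,-0.31,0,0.84],[60,0.001,-0.355,0,0.97]]'; python3 -m crank '[[60,0,-0.045,0,0.12],[60,0.001,-0.09,0,0.24],[60,0.001,-0.135,0,0.36],[60,0.001,-0.18,0,0.48],[60,0.0014,-0.22,0,0.584],[60,0.0014,-0.245,0,0.584],[60,0.0014,-0.254,0,0.584],[60,0.0014,-0.254,0,0.584]]'
python3 - <<'E'
from h import *
s=monitor.get_state(); print(s['qpos'].round(2),s['tcp_pos'].round(4))
for n in('top','side'):
    f=optics.grab_frame(n); cv2.imwrite(f'pics/{n}2.png',f[:,:,::-1])
g=cv2.imread('pics/side2.png')[140:240,270:400]; t=cv2.imread('pics/top2.png')[180:270,290:420]
cv2.imwrite('pics/c4.png',np.hstack([cv2.resize(g,(400,300)),cv2.resize(t,(400,300))]))
E
```

```text
t: 8.9
tcp_pos: [0.4977, -0.0382, 0.2579]
tcp_rot: [0.388, 0.922, -0.0, -0.0]
contact_force: [0.6, -0.6, 1.1]
opening: 0.601
grip_force: 0.0
t: 9.7
tcp_pos: [0.4992, -0.2909, 0.2577]
tcp_rot: [0.11, 0.994, 0.0, -0.001]
contact_force: [1.1, 0.9, -0.2]
opening: 0.599
grip_force: 0.0
[ 0.95  0.57 -0.74  1.65  0.42  1.09  1.43] [ 0.4992 -0.2909  0.2577]
```

View pics/c4.png

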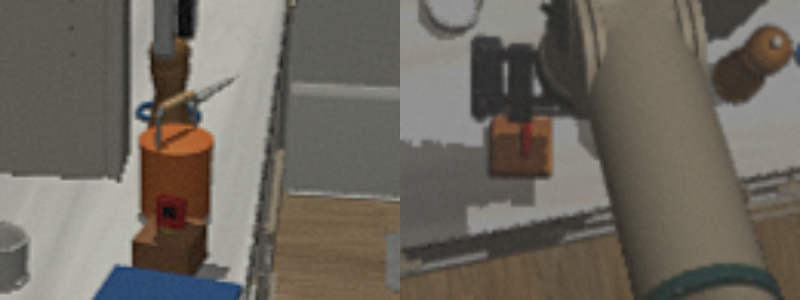

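The key stands clear in its rest (side ≈ (326, 211), top ≈ (331, 222)), with the gripper hovering above it. I'll check the key against the side view, then go down.

```bash
python3 - <<'E'
from h import *
g=cv2.imread('pics/side2.png')[:,:,::-1].astype(float)[195:225,310:340]; w=np.clip(g[:,:,0]-2.2*g[:,:,1],0,25)
ys,xs=np.nonzero(w>12); print(xs.min()+310,xs.max()+310,ys.min()+195,ys.max()+195,(xs.min()+xs.max())/2+310)
for x in (.496,.4995,.503): print(x,proj('side',(x,-.290,.064)))
E
python3 -m crank '[[60,0,0,-0.04,0],[60,0,0,-0.08,0],[60,0,0,-0.12,0],[60,0,0,-0.15,0],[60,0,0,-0.17,0],[60,0,0,-0.185,0],[60,0,0,-0.195,0],[60,0,0,-0.198,0]]'; python3 -m crank '[[60,0,0,0,0],[60,0,0,0,0]]'
```

```text
316 329 202 215 322.5
0.496 (np.float64(327.22486073758586), np.float64(210.71300415995034))
0.4995 (np.float64(326.1204954545785), np.float64(210.63952170860009))
0.503 (np.float64(325.016883150231), np.float64(210.56608935907627))
t: 10.6
tcp_pos: [0.4998, -0.2894, 0.0601]
tcp_rot: [0.109, 0.994, 0.0, -0.0]
contact_force: [-1.6, -0.3, 0.2]
opening: 0.598
grip_force: 0.0
t: 10.8
tcp_pos: [0.5004, -0.2905, 0.0614]
tcp_rot: [0.109, 0.994, -0.0, 0.001]
contact_force: [-0.5, -0.1, -0.8]
opening: 0.601
grip_force: 0.0
```

```bash
python3 -m crank '[[0,0,0,0,0],[0,0,0,0,0],[0,0,0,0,0],[0,0,0,0,0],[0,0,0,0,0],[0,0,0,0,0],[0,0,0,0,0],[0,0,0,0,0]]'; python3 -m crank '[[0,0,0,0,0],[0,0,0,0,0],[0,0,0,0,0]]';  python3 - <<'E'
from h import *
s=monitor.get_state(); print(s['ft_torque'].round(3),s['contact_force'].round(2))
E
```

```text
t: 11.6
tcp_pos: [0.4992, -0.2916, 0.0604]
tcp_rot: [0.11, 0.994, -0.001, -0.0]
contact_force: [-0.4, -3.8, -1.4]
opening: 0.104
grip_force: 30.0
t: 11.9
tcp_pos: [0.4993, -0.2915, 0.0604]
tcp_rot: [0.11, 0.994, -0.001, -0.0]
contact_force: [-0.5, -4.9, -2.2]
opening: 0.102
grip_force: 30.0
[-1.415  0.113 -0.055] [-0.55 -4.93 -2.2 ]
```

```bash
python3 -m crank '[[0,0,-0.001,0,0],[0,0,-0.002,0,0],[0,0,-0.002,0,0]]'; python3 -m crank '[[0,0,0,0.01,0],[0,0,0,0.02,0],[0,0,0,0.035,0],[0,0,0,0.06,0],[0,0,0,0.09,0],[0,0,0,0.12,0],[0,0,0,0.12,0]]'
python3 - <<'E'
from h import *
s=monitor.get_state(); print(s['ft_torque'].round(3),s['tcp_pos'],s['tcp_rot'])
for n in('side',):
    f=optics.grab_frame(n); cv2.imwrite(f'pics/{n}3.png',f[:,:,::-1])
g=cv2.imread('pics/side3.png')[130:230,280:380]
cv2.imwrite('pics/c5.png',cv2.resize(g,(600,600),interpolation=cv2.INTER_CUBIC))
E
```

```text
t: 12.2
tcp_pos: [0.4994, -0.2917, 0.0604]
tcp_rot: [0.109, 0.994, 0.0, -0.0]
contact_force: [-2.8, -2.5, -0.1]
opening: 0.107
grip_force: 30.0
t: 12.9
tcp_pos: [0.5036, -0.2916, 0.186]
tcp_rot: [0.109, 0.994, -0.001, 0.005]
contact_force: [0.3, 0.0, -0.3]
opening: 0.107
grip_force: 30.0
[ 0.054 -0.156 -0.012] [ 0.50356514 -0.29160031  0.1859882 ] [ 1.08581507e-01  9.94075909e-01 -6.73625208e-04  4.76335953e-03]
```

View pics/c5.png

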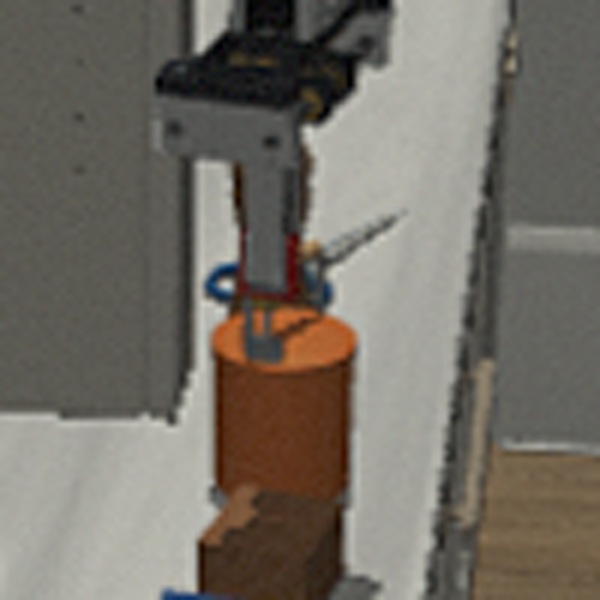

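```bash
python3 -m crank '[[0,-0.001,0.02,0,0.03],[0,-0.004,0.06,0,0.03],[0,-0.007,0.1,0,0.03],[0,-0.01,0.14,0,0.03],[0,-0.013,0.18,0,0.03],[0,-0.016,0.22,0,0.03],[0,-0.018,0.245,0,0.03],[0,-0.019,0.257,0,0.03]]';  python3 -m crank '[[0,0,0,-0.02,0],[0,0,0,-0.035,0],[0,0,0,-0.035,0],[0,0,0,-0.035,0],[0,0,0,-0.035,0],[0,0,0,-0.035,0]]'
python3 - <<'E'
from h import *
s=monitor.get_state(); print(s['ft_torque'].round(3),s['tcp_pos'],s['tcp_rot'])
f=optics.grab_frame('side'); cv2.imwrite('pics/side4.png',f[:,:,::-1])
g=f[185:265,280:360,::-1]
cv2.imwrite('pics/c6.png',cv2.resize(g,(600,600),interpolation=cv2.INTER_CUBIC))
k=(.4812,-.0345,.078)
t=s['tcp_pos']; ax=np.array([np.cos(-.187),np.sin(-.187),0])
for nm,P in [('hole',k),('hole+x',k+.01*ax),('hole-x',k-.01*ax),('tip',t+[0,0,-.0500]),('tip+x',t+[0,0,-.05]+.009*ax),('tip-x',t+[0,0,-.05]-.009*ax),('flange',t+[0,0,-.018])]:
    u=np.array(proj('side',P)); print(nm,u.round(1),'crop',((u-[280,185])*7.5).round(0))
E
```

```text
t: 13.75
tcp_pos: [0.4789, -0.0309, 0.18]
tcp_rot: [0.091, 0.996, 0.001, -0.001]
contact_force: [0.2, -0.5, -0.4]
opening: 0.104
grip_force: 30.0
t: 14.35
tcp_pos: [0.4811, -0.0355, 0.146]
tcp_rot: [0.094, 0.996, 0.0, 0.001]
contact_force: [1.0, -0.4, -0.2]
opening: 0.104
grip_force: 30.0
[ 0.047 -0.074 -0.007] [ 0.4811047  -0.03546195  0.14604043] [9.44619275e-02 9.95528341e-01 4.86797853e-05 5.14686777e-04]
hole [322.8 248.5] crop [321. 476.]
hole+x [319.3 247.9] crop [295. 472.]
hole-x [326.3 249.1] crop [347. 481.]
tip [323.  242.6] crop [322. 432.]
tip+x [319.8 242.1] crop [299. 428.]
tip-x [326.2 243.2] crop [346. 436.]
flange [323.2 232.3] crop [324. 355.]
```

View pics/c6.png

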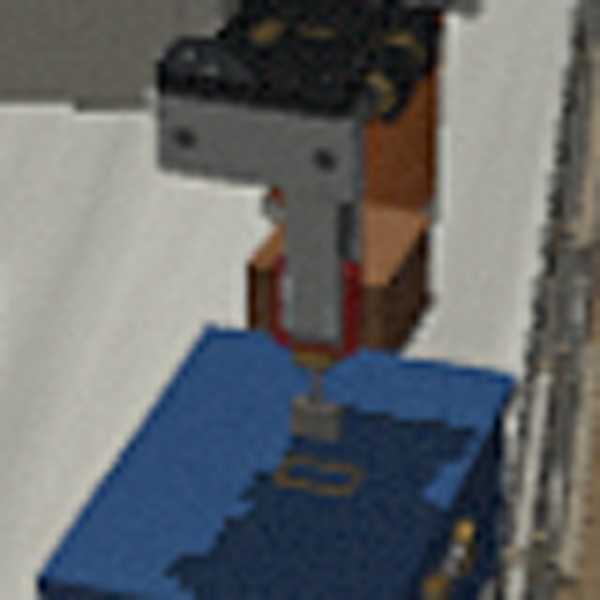

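The bit (crop columns 293–342, bottom at row ≈440) is centred over the keyhole plate (276–360, row ≈475), so x and y agree to about 1 mm. I'll start inserting.

```bash
python3 -m crank '[[0,0,0,-0.008,0],[0,0,0,-0.014,0],[0,0,0,-0.018,0],[0,0,0,-0.022,0],[0,0,0,-0.025,0],[0,0,0,-0.028,0],[0,0,0,-0.028,0]]';python3 - <<'E'
from h import *
s=monitor.get_state(); print(s['ft_torque'].round(3))
E
```

```text
t: 15.1
tcp_pos: [0.4802, -0.0363, 0.1168]
tcp_rot: [0.094, 0.996, -0.001, -0.001]
contact_force: [-0.4, -3.4, -2.0]
opening: 0.105
grip_force: 30.0
[-1.006 -0.206  0.088]
```

```bash
python3 -m crank '[[0,0,-0.001,-0.002,0],[0,0,-0.0015,-0.004,0],[0,0,-0.0015,-0.006,0],[0,0,-0.0015,-0.008,0],[0,0,-0.0015,-0.01,0],[0,0,-0.0015,-0.01,0]]';python3 - <<'E'
from h import *
s=monitor.get_state(); print(s['ft_torque'].round(3))
E
```

```text
t: 15.7
tcp_pos: [0.4804, -0.038, 0.1072]
tcp_rot: [0.095, 0.996, -0.001, -0.0]
contact_force: [-0.4, -5.6, -0.8]
opening: 0.105
grip_force: 30.0
[-1.333 -0.09   0.041]
```

```bash
python3 -m crank '[[0,0,-0.001,0,0],[0,0,-0.002,0,0],[0,0,-0.002,0,0],[0,0,-0.002,0,0]]';python3 - <<'E'
from h import *
s=monitor.get_state(); print(s['ft_torque'].round(3))
f=optics.grab_frame('side'); cv2.imwrite('pics/side5.png',f[:,:,::-1])
cv2.imwrite('pics/c7.png',cv2.resize(f[195:275,280:360,::-1],(600,600),interpolation=cv2.INTER_CUBIC))
E
```

```text
t: 16.1
tcp_pos: [0.4803, -0.0383, 0.1072]
tcp_rot: [0.094, 0.996, 0.0, -0.0]
contact_force: [0.2, -1.7, -2.9]
opening: 0.102
grip_force: 30.0
[-0.316  0.049  0.06 ]
```

View pics/c7.png

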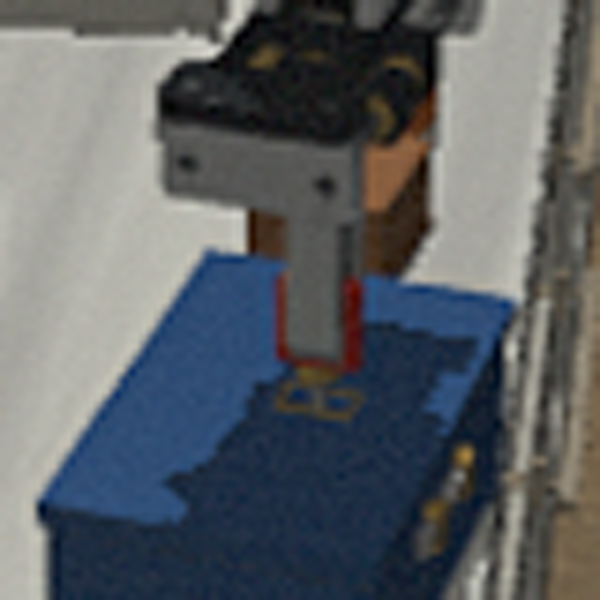

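The bit is inside the keyhole: the neck enters the plate at crop (318, 400), with the flange about 10 mm above the lid. Now I'll push past the pins.

```bash
python3 -m crank '[[0,0,-0.0005,-0.002,0],[0,0,-0.0005,-0.004,0],[0,0,-0.0005,-0.006,0],[0,0,-0.0005,-0.008,0],[0,0,-0.0005,-0.01,0],[0,0,-0.0005,-0.012,0],[0,0,-0.0005,-0.012,0]]';python3 - <<'E'
from h import *
s=monitor.get_state(); print(s['ft_torque'].round(3))
E
```

```text
t: 16.85
tcp_pos: [0.4813, -0.0375, 0.0959]
tcp_rot: [0.094, 0.996, 0.001, 0.001]
contact_force: [-2.4, 1.7, 3.7]
opening: 0.107
grip_force: 30.0
[ 0.537  0.385 -0.015]
```

```bash
python3 -m crank '[[0,0,0,-0.002,0],[0,0,0,-0.004,0],[0,0,0,-0.004,0],[0,0,0,-0.004,0]]';python3 - <<'E'
from h import *
s=monitor.get_state(); print(s['ft_torque'].round(3))
f=optics.grab_frame('side'); cv2.imwrite('pics/side6.png',f[:,:,::-1])
cv2.imwrite('pics/c8.png',cv2.resize(f[205:265,290:350,::-1],(600,600),interpolation=cv2.INTER_CUBIC))
E
```

```text
t: 17.25
tcp_pos: [0.4822, -0.0377, 0.0948]
tcp_rot: [0.094, 0.996, -0.0, 0.002]
contact_force: [-8.0, 1.3, 36.5]
opening: 0.105
grip_force: 30.0
[0.33  1.848 0.055]
```

View pics/c8.png

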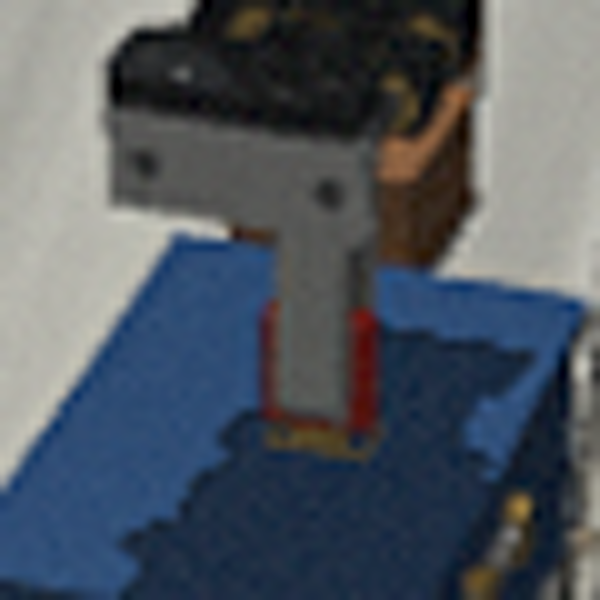

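Fully seated: the flange is on the plate and the force rose to 36 N with no travel. I'll ease the push and turn clockwise.

```bash
python3 -m crank '[[0,0,0,0.0022,0],[0,0,0,0.0022,-0.12],[0,0,0,0.0022,-0.24],[0,0,0,0.0022,-0.36],[0,0,0,0.0022,-0.48],[0,0,0,0.0022,-0.6],[0,0,0,0.0022,-0.72],[0,0,0,0.0022,-0.8]]';python3 - <<'E'
from h import *
s=monitor.get_state(); print(s['ft_torque'].round(3),s['qpos'].round(2))
E
```

```text
t: 18.1
tcp_pos: [0.4822, -0.0381, 0.095]
tcp_rot: [0.476, 0.88, 0.001, 0.001]
contact_force: [-1.8, 1.6, 13.9]
opening: 0.103
grip_force: 30.0
[0.212 0.559 0.137] [ 0.27  0.6  -0.37  2.08  0.42  0.52  0.18]
```

```bash
python3 -m crank '[[0,0,0,0,-0.12],[0,0,0,0,-0.24],[0,0,0,0,-0.36],[0,0,0,0,-0.48],[0,0,0,0,-0.6],[0,0,0,0,-0.72],[0,0,0,0,-0.82],[0,0,0,0,-0.82]]';python3 -m crank '[[0,0,0,0,0],[0,0,0,0,0]]';python3 - <<'E'
from h import *
s=monitor.get_state(); print(s['ft_torque'].round(3),s['qpos'].round(2))
f=optics.grab_frame('side'); cv2.imwrite('pics/side7.png',f[:,:,::-1])
t=optics.grab_frame('top'); cv2.imwrite('pics/top7.png',t[:,:,::-1])
cv2.imwrite('pics/c9.png',np.hstack([cv2.resize(f[205:265,290:350,::-1],(400,400),interpolation=cv2.INTER_CUBIC),cv2.resize(f[220:400,220:400,::-1],(400,400))]))
E
```

```text
t: 18.9
tcp_pos: [0.4819, -0.0383, 0.095]
tcp_rot: [0.786, 0.618, 0.001, 0.001]
contact_force: [-2.9, 2.0, 14.7]
opening: 0.105
grip_force: 30.0
t: 19.1
tcp_pos: [0.4819, -0.0383, 0.095]
tcp_rot: [0.786, 0.619, 0.001, 0.001]
contact_force: [-2.6, 1.6, 15.2]
opening: 0.1
grip_force: 30.0
[0.157 0.776 0.051] [ 0.12  0.58 -0.14  2.08  0.17  0.48 -0.38]
```

View pics/c9.png

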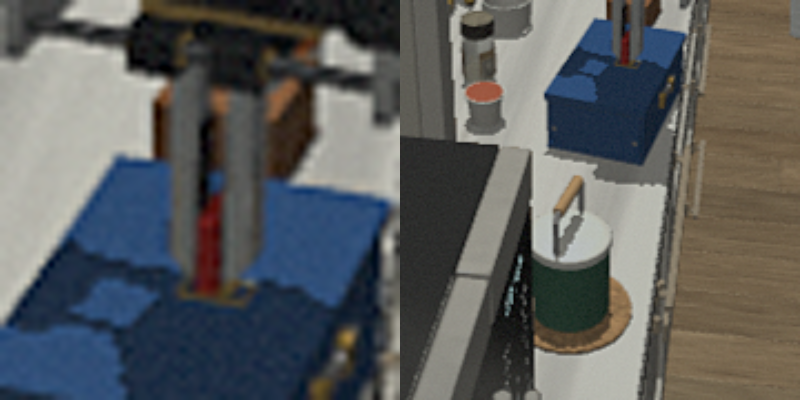

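The key is seated and turned about 1.62 rad (its head is now edge-on to the camera), and the canister stands upright on the mat. I'll add a small margin to the turn and hand in.

```bash
python3 -m crank '[[0,0,0,-0.0003,-0.03],[0,0,0,-0.0003,-0.06],[0,0,0,-0.0003,-0.06],[0,0,0,-0.0003,-0.06],[0,0,0,-0.0003,-0.06]]' && python3 - <<'E'
from station import monitor, workorder
s=monitor.get_state(); print(s['ft_torque'].round(3)); print(workorder.hand_in())
E
```

```text
t: 19.7
tcp_pos: [0.4819, -0.0383, 0.095]
tcp_rot: [0.804, 0.595, 0.001, 0.001]
contact_force: [-3.8, 2.3, 17.8]
opening: 0.104
grip_force: 30.0
[0.161 0.946 0.12 ]
the job is handed in; nothing more can be done
None
```

I handed the job in at about 20 s of the 72 s allowed, but got no verdict back: the canister stands released on the mat, and the key is seated, turned about 1.68 rad clockwise and still gripped, though I did not separately confirm the bolt drew back.

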